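Third hand for pinning the end back on a trinket tray

ROBOT

A 6-joint arm with a two-finger parallel gripper is mounted at the origin on the work surface. World frame = base frame: x ahead of the robot, y to its left, z up, the work surface at z = 0. Lengths are in m, angles in degrees, forces in N, time in s.
With the tool pointing down it reaches from about 0.25 to 0.725 m from the base axis. Payload 9.7 kg.
Tool frame: the origin (TCP) lies on the centre line of the jaws, within the pads' length; the fingertips stand 22 mm ahead of it and the grasp point (between the pads) lies 3 mm ahead of it; z points along the fingers, y is the direction in which the jaws open and shut (so a half turn about z gives the same grasp; the last joint's range is limited). The gripper opens to 85 mm and grips with 20 to 120 N. Pads are 22 mm wide; open, the fingers measure 114 mm over their backs; the gripper's body (76 mm by 85 mm) begins 54 mm behind the grasp point. The pads swing forward as they close: fully open they stand 13 mm farther back than shut.
Start: joints at [0, 4.979, 10.078, 95.1, 0, 90], TCP at [0.55, -0, 0.253] pointing down, gripper open.
Joint ranges: [-179.16, 179.16], [-48.56, 103.87], [-65.8, 70.77], [-126.05, 130.52], [-82.76, 87.17], [-180, 180]. Speed limits (degrees/s): [127.2, 127.2, 147.25, 180, 180, 180].

INTERFACE

Orientations are given as [roll, pitch, yaw] about the fixed x, y, z axes, in that order (R = Rz(yaw) Ry(pitch) Rx(roll)).
In Python, from workcell import monitor, eyes, job gives the robot as it stands. The module is installed in compiled form; this text tells all that it offers.
- The arm moves only by the tool drive_tool, never from a script. Its argument "plan" is a list of rows, each a list of 3 entries, a list of its own where there are three numbers: the opening, from 0 (shut) to 1 (fully open), then the shift along the world's x, y, z in m, then the turn about the world's z in degrees. In form: [[gripper, [x, y, z], yaw], ...]. A call has 1 to 10 rows; each row shifts and turns the commanded pose from where the row before left it; what a row does not reach is not made up. A row lasts 1/8 s, in which the tool goes at most 62.5 mm and 10.7 degrees, less where a joint would pass 70% of its speed; a pose out of reach is approached as far as the arm can. A call is refused whole if a number of a shift passes 0.0625 or a number of a turn 10.7, either way. A call with a gripper value outside its range is refused whole. The fingers move at their own pace and stop on an object; "grip_force" is the grip in N (left out, the last holds). Time passes only in rows, so rows that do not move let the fingers close. It gives the time, the measured TCP pose, the force and the opening at its end, in the units of the state.
- monitor.get_obs(): the state, without advancing time (a new reading comes with each control period).
- eyes.camera(name): name is "scene" or "side" or "wrist"; returns (picture, depth): 420x560x3 uint8, red, green, blue; 420x560 float32, m along the optical axis (not along the pixel's ray), 0 where there is no reading.
- eyes.camera_params(name): a dict with "fx", "fy", "cx", "cy" (pixels), "dist_coeffs" ([k1, k2, p1, p2, k3] as OpenCV has them; the pictures are not rectified), "extrinsics" (4x4, takes a point from world to camera coordinates); the wrist camera has in their place "mount" (4x4, takes a point from camera to tool coordinates, whose origin is the TCP and whose axes are the flange's). Camera axes: x right, y down, z forward; pixel columns grow to the right and rows downward; lengths in m; the calibration is good to about 2 mm. A picture is of the moment at which its call begins: read the wrist's pose just before it. camera_params takes no time and is no camera call.
- job.job_done(): hands the job in, once; it reports no verdict.
The state is a dict: "time": time; "q": joint angles; "qd": joint speeds; "joint_efforts": joint torques, N m; "ee_pos": TCP position; "tcp_rot": TCP orientation; "wrist_force": force on the tool from outside, world axes, zero at the start; "torque": the same for the moment, N m; "opening": finger opening in m.
Only numpy, scipy, OpenCV 4.12 (cv2) and the standard library are available. Lean on these libraries where they do the work, as an engineer would, in place of code of your own. Each camera call takes 0.05 s, during which the arm holds its last target.

TASK

The end of this wooden trinket tray has come off and I want to pin it back on: stand the loose end board upright against the open end of the tray, dark face with the brass label plate outwards, its ends flush with the tray's sides and its lower edge down on the work board, and with it push the tray squarely up to the fence. Keep the joint pressed shut there with a steady push of about 12 N, staying between 6 and 18 N, for a couple of seconds, and finish your program while still holding it so, because that is when I drive the pins. Leave the bowl, the vase, the hammer and the tin where they are.

Things in the scene. Friction and masses are not known exactly. Their poses are not given: they have to be found in the camera images.
- work_board: Fixed plywood work board screwed to the table, 290 (x) x 200 (y) x 18 mm thick, its top 18 mm above the table. Origin at table height, on its middle line; the plywood runs from x = -160 to +130 mm and y = -100 to +100 mm in its frame. Its +x axis points to the fence: pushing goes along +x.
- fence: Dark hardwood strip fixed on the far edge of the work board, 30 (x) x 200 (y) x 30 mm high (top 48 mm above the table). Its origin and axes are those of the work board; its near face, that the tray goes against, lies at x = +100 mm. Rigid.
- tray: Loose wooden tray with no near end, 0.22 to 0.45 kg, 160 (x) x 150 (y) x 55 mm high, on the work board 15 to 35 mm short of the fence, a little askew. Origin: centre of its underside; +x to the fence. Walls 9 mm, floor 5 mm; a 40 mm high cross divider at x = +25 mm, empty from there to the open end at x = -80 mm. Slides under 1 to 4 N. Home at the fence, its origin is at x = +20 mm in the work board's frame.
- tray_open_end (a point): Middle of the tray's open end, at its underside (x = -80 mm, y = 0, z = 0 of the tray; axes as the tray). The ends of both side walls and of the floor lie in this plane and the end board is pressed on them: fitted, the end board's origin is 6 mm to -x of this point, at the same y and z, with the same axes as the tray.
- end_board: The tray's loose end board, wood, 70 g, 12 (x, thickness) x 150 (y) x 55 mm high, standing on its long edge on the table left or right of the work board. Origin: centre of its underside. The -x face is the dark outside with a small flat brass label plate low in the middle; the +x face is bare light wood and goes against the tray. Grasp it across its 12 mm thickness, from above.
- end_board_face (a point): Centre of the end board's dark outer face, 6 mm to -x of the board's middle plane and 27.5 mm above its lower edge; axes as the end board.
- bowl: Green glass bowl, 110 mm across, 45 mm high, loose, on the other side of the work board from the end board. Origin: centre of its underside. Leave it alone.
- vase: Amber-brown vase, 60 mm across, 130 mm high, loose, to the left. Origin: centre of its underside. Leave it alone.
- hammer: Hammer, 250 mm long, lying right of the work board at its far end, handle to its -x. Origin under its middle. Leave it alone.
- pin_tin: Round red open tin with pins in it, 70 mm across, 28 mm high, left of the work board near the fence. Origin: centre of its underside. Leave it alone.
Things that resemble listed ones, but are neither listed nor needed, are in the scene too. What is shaped like the tray but red is not meant.

How it is judged (in metres and radians):
On the way:
1. the end board, fitted flush on the tray's open end, presses the tray against the fence with 6 to 18 N without a break for 1.5 s (contact force between end_board and tray between 6 and 18 N and contact force between tray and fence above 1 N and contact force between the fingers and end_board above 3 N and x of end_board in the frame of tray between -0.09 and -0.082 m and y of end_board in the frame of tray between -0.004 and 0.004 m and z of end_board in the frame of tray between -0.003 and 0.003 m and x of end_board_face in the frame of tray below -0.087 m and angle between the x axis of end_board and the x axis of tray, either way round below 0.03 rad and angle between end_board's own z axis and vertical below 0.04 rad and angle between the x axis of tray and the x axis of work_board, either way round below 0.03 rad and angle between tray's own z axis and vertical below 0.02 rad and x of tray in the frame of work_board above 0.017 m and linear speed of each of tray, end_board below 0.01 m/s), for 1.5 s.
At the end, for the whole second after the job is handed in: Fingers hold the end board upright, dark face out, on the tray's open end: joint shut and ends flush within 4 mm, lower edge within 3 mm, square within 0.03 rad; tray flat, square and home (3 mm) against the fence with over 1 N; board pushes tray with 6 to 18 N; all at rest for the last second (all of step 1); the arm keeps its last pose, push and grip.
It fails at once if the green glass bowl is moved more than 20 mm (distance of bowl from where it was at the start of the episode above 0.02 m).
It fails at once if the hammer is moved more than 20 mm (distance of hammer from where it was at the start of the episode above 0.02 m).
It fails at once if the tin of pins is moved more than 20 mm (distance of pin_tin from where it was at the start of the episode above 0.02 m).
It fails at once if the amber vase is moved more than 20 mm (distance of vase from where it was at the start of the episode above 0.02 m).
It also fails if it takes over 58 s, if anything falls off the work surface, if the arm or the gripper's body presses on something with over 40 N, if the wrist force passes 120 N, or if a joint passes its speed limit or range.

## Working session

There is one attempt and no reset: what is moved stays moved. The work goes in short steps, Python scripts to look and compute and a tool call to move; the robot and the scene stay as the last step left them, time stands still between calls to the robot, and variables do not carry over. Pictures are saved under pics/ and viewed, and the job is handed in when it is done.

Besides the shell and the picture viewer there is one more tool, called after "Emit:" in YAML: its name, and indented under it one key for each argument. drive_tool: Moves the arm, as the interface text tells. Its arguments: {"type":"object","properties":{"plan":{"type":"array","items":{"type":"array"}},"grip_force":{"type":"number"}},"required":["plan"]}

```bash
mkdir -p pics
cat > h.py <<'E'
import numpy as np, cv2
from workcell import monitor, eyes, job
def grab(n, tag):
    s=monitor.get_obs(); p,d=eyes.camera(n)
    cv2.imwrite(f'pics/{tag}.png',cv2.cvtColor(p,cv2.COLOR_RGB2BGR)); np.savez(f'pics/{tag}.npz',p=p,d=d,pos=s['ee_pos'],rot=s['tcp_rot'])
    return s,p,d
E
python3 - <<'E'
from h import *
for n in('scene','side','wrist'):
    s,p,d=grab(n,n+'0'); print(n,eyes.camera_params(n))
print(s)
E
```

```text
scene {'fx': 546.4034154362307, 'fy': 546.4034154362307, 'cx': 274.67451035039664, 'cy': 209.7491774121477, 'dist_coeffs': array([-0.2122711,  0.       ,  0.       ,  0.       ,  0.       ]), 'extrinsics': array([[ 0.88735675,  0.46106709, -0.00388919, -0.48405545],
       [ 0.3073761 , -0.59781251, -0.74036486, -0.10951451],
       [-0.34368288,  0.65577232, -0.67219398,  1.478723  ],
       [ 0.        ,  0.        ,  0.        ,  1.        ]])}
side {'fx': 543.5167597967417, 'fy': 543.5167597967417, 'cx': 269.62249857797894, 'cy': 201.0934467809522, 'dist_coeffs': array([-0.14608841,  0.        ,  0.        ,  0.        ,  0.        ]), 'extrinsics': array([[ 0.88996812, -0.4560174 ,  0.00220935, -0.46457243],
       [-0.27213825, -0.53498283, -0.79983382,  0.17521984],
       [ 0.36592011,  0.71122535, -0.60021744,  1.2900165 ],
       [ 0.        ,  0.        ,  0.        ,  1.        ]])}
wrist {'fx': 373.4343906458134, 'fy': 373.4343906458134, 'cx': 274.97446669572133, 'cy': 207.5213346858193, 'dist_coeffs': array([-0.08186598,  0.        ,  0.        ,  0.        ,  0.       
[... 321 characters left out ...]
0e+00,
         1.00000000e+00]])}
{'time': 0.1, 'q': array([-5.65866368e-04,  5.00877534e+00,  1.00418973e+01,  9.50994309e+01,
       -5.39868492e-04,  8.99986625e+01]), 'qd': array([-0.02862276, -0.11097267,  0.11239878, -0.04507915,  0.03313853,
        0.00384911]), 'joint_efforts': array([ 5.47294949e-04, -5.21561801e+01,  4.65652657e+01,  1.59993977e-02,
       -1.19309320e-06, -5.24902489e-06]), 'ee_pos': array([ 5.49839325e-01, -7.90845327e-06,  2.52672018e-01]), 'tcp_rot': array([-1.79933691e+02,  5.38320260e-04,  9.00007722e+01]), 'wrist_force': array([-0.07727178, -0.13676237, -0.27095719]), 'torque': array([ 0.02559475, -0.04005248, -0.02058696]), 'opening': 0.08540476571154049}
```

View pics/scene0.png

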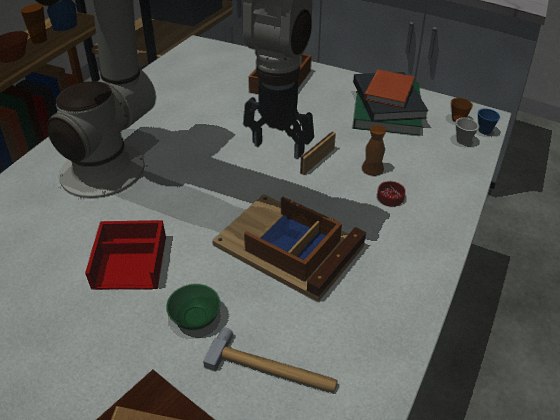

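View pics/side0.png

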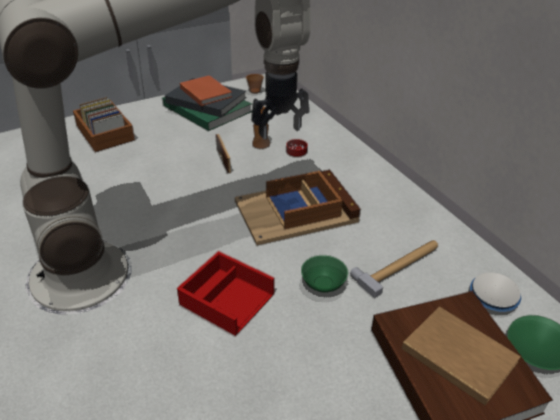

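View pics/wrist0.png

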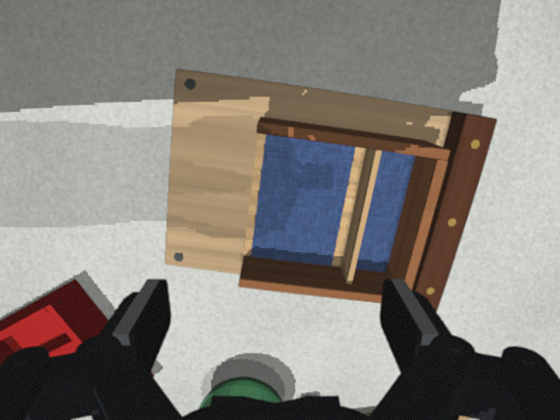

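The end board is at scene (318,152) and side (224,153), left of the work board. The wooden tray is at scene (292,238). The red tray at (127,255) is the decoy. Next I'll enlarge these and measure.

```bash
cat >> h.py <<'E'
from scipy.spatial.transform import Rotation as Ro
def T_wc(n,pos=None,rot=None):
    c=eyes.camera_params(n)
    if n=='wrist':
        T=np.eye(4);T[:3,:3]=Ro.from_euler('xyz',rot,degrees=True).as_matrix();T[:3,3]=pos
        return T@c['mount'],c
    return np.linalg.inv(c['extrinsics']),c
def rays(n,uv,pos=None,rot=None):
    T,c=T_wc(n,pos,rot); K=np.array([[c['fx'],0,c['cx']],[0,c['fy'],c['cy']],[0,0,1]])
    x=cv2.undistortPoints(np.array(uv,float).reshape(-1,1,2),K,c['dist_coeffs']).reshape(-1,2)
    return T,np.c_[x,np.ones(len(x))]
def plane(n,uv,z,pos=None,rot=None):
    T,r=rays(n,uv,pos,rot); d=r@T[:3,:3].T; o=T[:3,3]; return o+d*((z-o[2])/d[:,2])[:,None]
def cloud(n,tag):
    f=np.load(f'pics/{tag}.npz'); d=f['d'];h,w=d.shape
    v,u=np.mgrid[:h,:w]; T,r=rays(n,np.c_[u.ravel(),v.ravel()],f['pos'],f['rot'])
    P=(r*d.reshape(-1,1))@T[:3,:3].T+T[:3,3]; P=P.reshape(h,w,3); P[d==0]=np.nan
    return f['p'],P
E
python3 - <<'E'
from h import *
for n in('scene','side'): 
    p,P=cloud(n,n+'0'); print(n,T_wc(n)[0][:3,3])
    for uv in ([(303,168),(335,138),(318,152),(292,238),(193,305),(127,255),(391,192),(374,150)] if n=='scene' else [(224,153),(218,140),(228,168),(320,272)]): print(uv,P[uv[1],uv[0]].round(3))
a=cv2.imread('pics/scene0.png')[110:190,270:360]; b=cv2.imread('pics/side0.png')[110:190,180:270]
cv2.imwrite('pics/crop1.png',np.hstack([cv2.resize(a,(396,352),interpolation=2),cv2.resize(b,(396,352),interpolation=2)]))
E
```

```text
scene [ 0.9714038  -0.81199271  0.91102541]
(303, 168) [0.508 0.236 0.022]
(335, 138) [ 0.518  0.434 -0.   ]
(318, 152) [0.521 0.302 0.036]
(292, 238) [ 0.599 -0.017  0.028]
(193, 305) [ 0.496 -0.273  0.011]
(127, 255) [ 0.278 -0.221  0.006]
(391, 192) [0.744 0.268 0.006]
(374, 150) [0.67  0.32  0.081]
side [-0.0109043  -1.03560594  0.91546356]
(224, 153) [0.503 0.263 0.053]
(218, 140) [0.515 0.338 0.055]
(228, 168) [0.502 0.235 0.016]
(320, 272) [ 0.518 -0.268  0.012]
```

View pics/crop1.png

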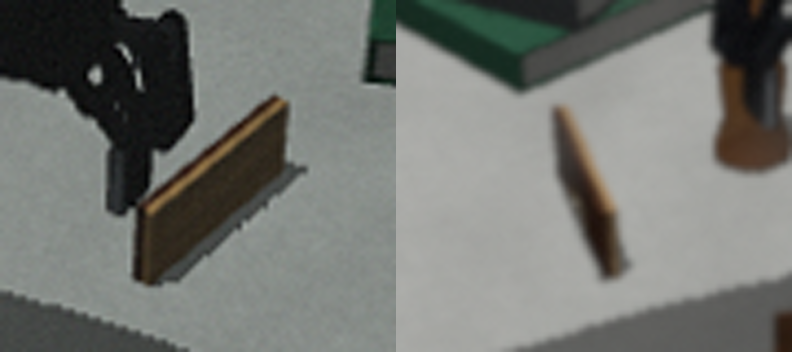

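Emit:
drive_tool:
  plan:
    - [1,[-0.025,0.05,0],0]
    - [1,[-0.025,0.05,0],0]
    - [1,[-0.025,0.05,0],0]
    - [1,[-0.025,0.05,0],0]
    - [1,[0,0,0],0]
    - [1,[0,0,0],0]

```text
time: 0.9
ee_pos: [0.45, 0.2, 0.2531]
tcp_rot: [-180.0, 0.0, 90.0]
wrist_force: [0.5, 0.6, -0.3]
opening: 0.0853
```

Run:
```python
from h import *
for n in('scene','side','wrist'): s,p,d=grab(n,n+'1')
print(s['time'],s['ee_pos'],s['tcp_rot'],s['wrist_force'])
```

```text
1.0 [0.45043329 0.19916892 0.25311502] [-1.79987755e+02  1.71911792e-02  8.99299138e+01] [-0.72094443 -0.00801484  0.1537587 ]
```

View pics/wrist1.png

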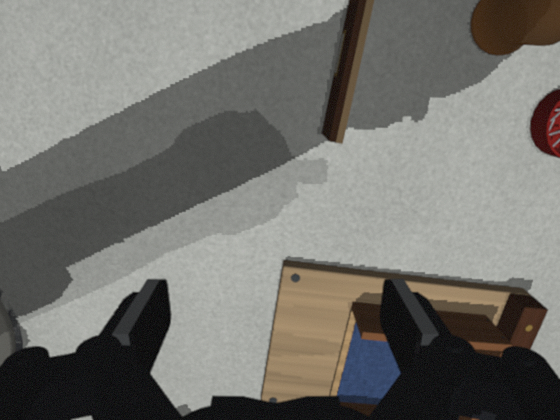

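View pics/side1.png

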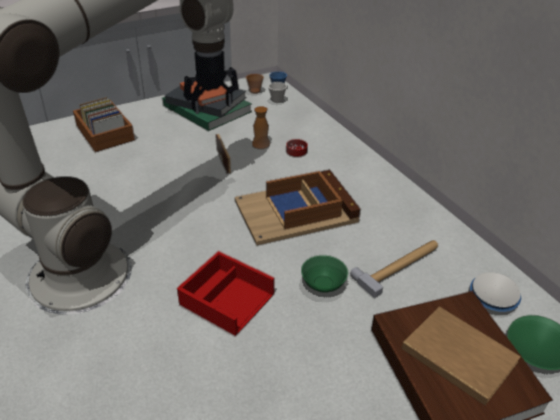

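The board's dark face is on the -x side (wrist, left of the edge at (345,70)) and the bare face on +x, so it needs no flip. I'll move over it for a full view.

Emit:
drive_tool:
  plan:
    - [1,[0.01,0.04,0],0]
    - [1,[0.01,0.04,0],0]
    - [1,[0.01,0.03,0],0]
    - [1,[0,0,0],0]
    - [1,[0,0,0],0]

```text
time: 1.68
ee_pos: [0.4803, 0.3089, 0.2531]
tcp_rot: [-180.0, 0.0, 89.9]
wrist_force: [-0.7, -1.2, 0.6]
opening: 0.0856
```

Run:
```python
from h import *
s,p,d=grab('wrist','wrist2')
print(s['time'],s['ee_pos'],s['tcp_rot'],s['wrist_force'])
# top edges of boards in each cloud
for n,t in (('wrist','wrist2'),('scene','scene1'),('side','side1'),('wrist','wrist0')):
    p,P=cloud(n,t)
    m=(P[...,2]>.045)&(P[...,2]<.065)&(P[...,0]>.47)&(P[...,0]<.56)&(P[...,1]>.2)&(P[...,1]<.42)
    Q=P[m]
    if len(Q)>20:
        c=Q[:,:2].mean(0);w,v=np.linalg.eigh(np.cov((Q[:,:2]-c).T)); a=v[:,1]*np.sign(v[1,1]); l=(Q[:,:2]-c)@a; o=(Q[:,:2]-c)@np.array([a[1],-a[0]])
        print(t,len(Q),'c',c,'yaw',np.degrees(np.arctan2(-a[0],a[1])),'l',l.min(),l.max(),'o',o.min(),o.max(),'z',np.median(Q[:,2]), 'mid',c+a*(l.min()+l.max())/2)
```

```text
1.675 [0.48027962 0.30889774 0.25309073] [-1.79970170e+02  3.27882261e-02  8.99357963e+01] [-0.70092004 -1.23080966  0.58147481]
wrist2 2471 c [0.51511817 0.31192043] yaw -10.104592041067473 l -0.08054610750746309 0.0699371722757165 o -0.0058474355777334164 0.006731796782966254 z 0.054139499033503236 mid [0.51418753 0.30669824]
scene1 251 c [0.51886413 0.30365481] yaw -10.810155286793007 l -0.07355056032057788 0.08194180562410348 o -0.009612452975000494 0.008046141682883711 z 0.05469110131430632 mid [0.51965104 0.30777597]
side1 128 c [0.51176197 0.29899433] yaw -9.583803102028265 l -0.07229462970483329 0.08390969026815952 o -0.006366053993365497 0.008094384292065515 z 0.052791822725366144 mid [0.51272887 0.30472081]
```

View pics/wrist2.png

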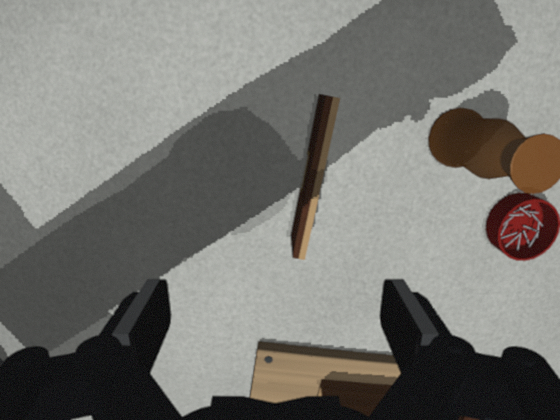

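Run:
```python
from h import *
p,P=cloud('wrist','wrist0')
def show(lo,hi,name):
    m=((P[...,2]>lo)&(P[...,2]<hi)&(P[...,0]>.4)&(P[...,1]>-.2)&(P[...,0]<.8)); m[280:]=m[280:]&False if name!='tray' else m[280:]
    m=m.astype(np.uint8)
    return m
z=P[...,2]
vis=np.zeros(z.shape+(3,),np.uint8)
for lo,hi,c in((.066,.08,(0,0,255)),(.052,.064,(0,255,255)),(.042,.0515,(255,0,0)),(.0195,.03,(255,0,255)),(.012,.0195,(0,255,0))):
    vis[(z>lo)&(z<hi)]=c
cv2.imwrite('pics/zm0.png',vis)
```

```text
(no output)
```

View pics/zm0.png

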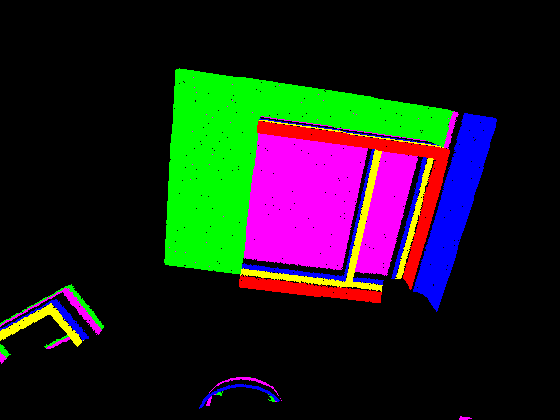

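```bash
cat >> h.py <<'E'
def edge(P,m,axis,side,lo,hi):
    """boundary points: axis 'row': per row the first/last col; 'col': per col first/last row -> fitted line (pt,dir)"""
    out=[]
    for k in range(lo,hi):
        i=np.flatnonzero(m[k] if axis=='row' else m[:,k])
        if len(i): 
            j=i[0] if side==0 else i[-1]; out.append(P[k,j] if axis=='row' else P[j,k])
    q=np.array(out,np.float32); l=cv2.fitLine(q[:,:2],cv2.DIST_HUBER,0,.001,.001).ravel()
    return l[2:],l[:2],q
def deg(d): return (np.degrees(np.arctan2(d[1],d[0]))+45)%180-45
E
python3 - <<'E'
from h import *
p,P=cloud('wrist','wrist0'); z=P[...,2]
g=(z>.012)&(z<.0195); r=(z>.066)&(z<.08); b=(z>.042)&(z<.0515)
for n,a in {'board -x edge':(g,'row',0,80,255),'board +y edge':(g,'col',0,185,440),'tray +y outer':(r,'col',0,265,440),'tray -y outer':(r,'col',1,245,378),'tray far':(r,'row',1,155,280),'+ywall end':(r,'row',0,123,131),'-ywall end':(r,'row',0,278,287),'fence far':(b,'row',1,122,300),'fence +y':(b,'col',0,465,493)}.items():
    pt,d,q=edge(P,*a); print(n,'pt',pt.round(4),'ang',round(deg(d),2),'z',np.median(q[:,2]).round(4))
E
```

```text
board -x edge pt [0.4493 0.0238] ang 81.82 z 0.0168
board +y edge pt [0.5844 0.0781] ang -8.07 z 0.0162
tray +y outer pt [0.6187 0.0416] ang -7.86 z 0.0698
tray -y outer pt [ 0.5834 -0.1041] ang -7.38 z 0.0722
tray far pt [ 0.6848 -0.0317] ang 82.2 z 0.0721
+ywall end pt [0.5356 0.0489] ang 80.49 z 0.0718
-ywall end pt [ 0.517  -0.0907] ang 87.32 z 0.0722
fence far pt [ 0.7343 -0.0195] ang 82.01 z 0.047
fence +y pt [0.7279 0.0577] ang -6.81 z 0.0465
```

Measurements, all consistent with the stated sizes:

| Thing | Measured |
|---|---|
| End board | centre (0.514, 0.307), yaw -10.1°, 150.5 × 12.6 mm |
| Work board | yaw -8.1° |
| Tray | yaw about -7.7°, 159 × 149 mm, 18 mm short of the fence |

Next I align over the end board and go down.

Emit:
drive_tool:
  plan:
    - [1,[0.017,-0.001,0],-5]
    - [1,[0.017,-0.001,0],-5]
    - [1,[0,0,-0.05],0]
    - [1,[0,0,-0.05],0]
    - [1,[0,0,-0.05],0]
    - [1,[0,0,-0.04],0]
    - [1,[0,0,-0.02],0]
    - [1,[0,0,-0.005],0]
    - [1,[0,0,0],0]
    - [1,[0,0,0],0]
  grip_force: 50

```text
time: 2.98
ee_pos: [0.5147, 0.3081, 0.0398]
tcp_rot: [179.9, -0.1, 80.0]
wrist_force: [0.8, -0.6, -0.1]
opening: 0.0854
```

Run:
```python
from h import *
s,p,d=grab('wrist','wrist3')
print(s['time'],s['ee_pos'],s['tcp_rot'],s['wrist_force'],s['opening'])
```

```text
2.975 [0.51470918 0.30813518 0.03982421] [ 1.79905478e+02 -8.14172490e-02  7.99806551e+01] [ 0.78077588 -0.60663821 -0.06629879] 0.08535792717764172
```

View pics/wrist3.png

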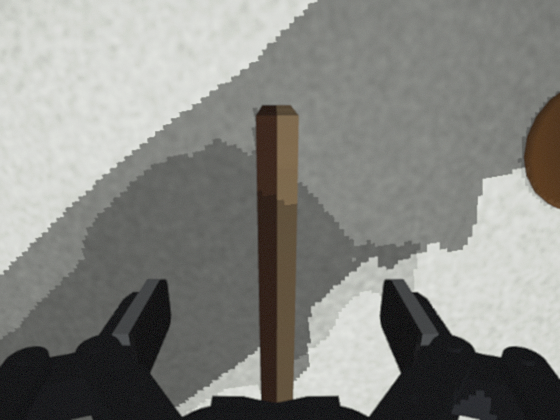

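The wrist view shows the board centred between the fingers (top edge at column 277, straight up the picture) with the dark face to the left. Closing.

Emit:
drive_tool:
  plan:
    - [0.6,[0,0,0],0]
    - [0.3,[0,0,0],0]
    - [0,[0,0,0],0]
    - [0,[0,0,0],0]
    - [0,[0,0,0],0]
    - [0,[0,0,0],0]
    - [0,[0,0,0],0]
    - [0,[0,0,0],0]
  grip_force: 50

```text
time: 4.03
ee_pos: [0.514, 0.308, 0.0383]
tcp_rot: [180.0, -0.0, 80.0]
wrist_force: [0.1, 1.4, 1.7]
opening: 0.011
```

Run:
```python
from h import *
s=monitor.get_obs()
print(s['time'],s['ee_pos'],s['tcp_rot'],s['wrist_force'],s['opening'])
```

```text
4.025 [0.51404323 0.3080345  0.0383444 ] [ 1.79995304e+02 -5.37744585e-03  8.00002048e+01] [0.10842159 1.4049027  1.72592058] 0.011049218858381754
```

Emit:
drive_tool:
  plan:
    - [0,[0,0,0.028],0]
    - [0,[0,0,0.05],0]
    - [0,[-0.005,-0.05,0],1]
    - [0,[-0.005,-0.055,0],1]
    - [0,[-0.005,-0.055,0],0]
    - [0,[-0.004,-0.055,0],0]
    - [0,[0,-0.055,0],0]
    - [0,[0,-0.053,0],0]
    - [0,[0,0,0],0]
    - [0,[0,0,0],0]

```text
time: 5.28
ee_pos: [0.4949, -0.015, 0.1162]
tcp_rot: [-180.0, -0.0, 82.0]
wrist_force: [-0.2, 1.0, -1.6]
opening: 0.0115
```

Run:
```python
from h import *
s,p,d=grab('wrist','wrist4')
print(s['time'],s['ee_pos'],s['tcp_rot'],s['wrist_force'],s['opening'])
p,P=cloud('wrist','wrist4'); z=P[...,2]
vis=p[...,::-1].copy()
for lo,hi,c in((.1,.145,(255,255,0)),(.066,.08,(0,0,255)),(.042,.0515,(255,0,0)),(.012,.0195,(0,255,0))):
    vis[(z>lo)&(z<hi)]=c
cv2.imwrite('pics/zm4.png',vis)
grab('scene','scene4');grab('side','side4')
```

```text
5.275 [ 0.49490051 -0.01497134  0.11616548] [-1.79984858e+02 -1.37155921e-02  8.19522334e+01] [-0.23561161  1.03822687 -1.60944066] 0.011531704953119191
```

View pics/wrist4.png

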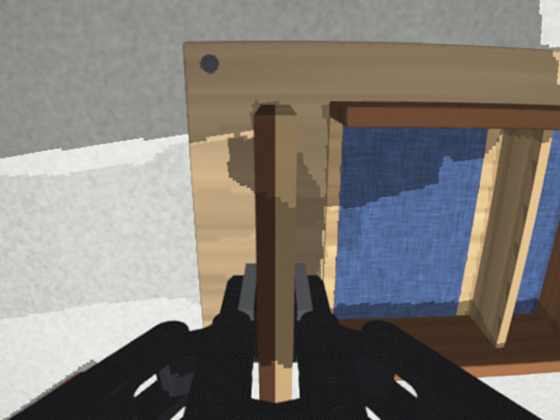

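View pics/zm4.png

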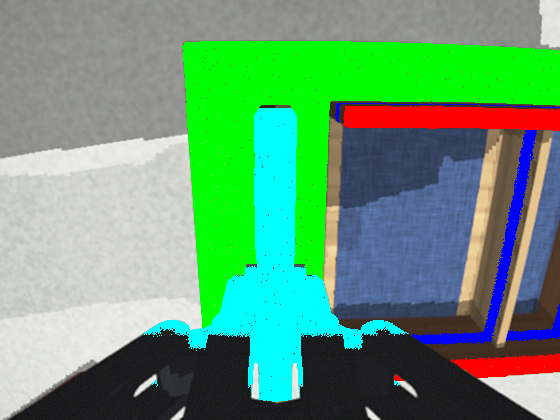

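View pics/side4.png

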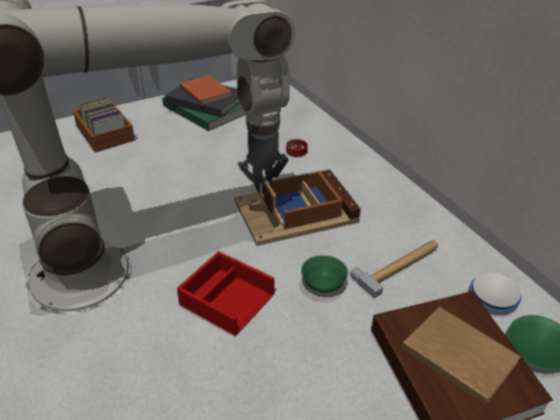

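The board is held square, with its far end at wrist (275,105). The tray's +y wall is at row 103. Now I'll compare the board's end with the tray side numerically.

Run:
```python
from h import *
p,P=cloud('wrist','wrist4'); z=P[...,2]
a=np.radians(-7.8); ex=np.array([np.cos(a),np.sin(a)]); ey=np.array([-ex[1],ex[0]])
cut=np.zeros(z.shape,bool);cut[95:250,245:305]=1
m=cut&(z>.1245)&(z<.145); print('zmed',np.nanmedian(z[m]),m.sum())
Q=P[m][:,:2]; print('held: ey max',(Q@ey).max(),np.percentile(Q@ey,99.5),'ex',np.percentile(Q@ex,[.5,50,99.5]))
for n,(mm,ax,sd,lo,hi) in {'Lheld':(m,'row',0,110,250),'Rheld':(m,'row',1,110,250)}.items():
    pt,d,q=edge(P,mm,ax,sd,lo,hi); print(n,pt,deg(d))
r=(z>.066)&(z<.08)
g=(z>.012)&(z<.0195)
for n,A in {'tray+y':(r,'col',0,350,555),'+yend':(r,'row',0,106,126),'board+y':(g,'col',0,190,500),'open end ply':(g,'row',1,135,260),'tray-y':(r,'col',1,400,555)}.items():
    pt,d,q=edge(P,*A); print(n,pt@ex,pt@ey,deg(d),np.median(q[:,2]))
```

```text
zmed 0.1321197532159818 5633
held: ey max 0.12614381325619148 0.12604919709557258 ex [0.4867426  0.49277072 0.49865039]
Lheld [0.49713507 0.04120015] 81.529236
Rheld [0.5085932  0.03927801] 81.94764
tray+y 0.5756830235724895 0.12506941578418984 -7.71154 0.07048669
+yend 0.523438985987569 0.12083647726268296 80.37247 0.06729652
board+y 0.531737800947059 0.15673885252973124 -8.033474 0.016333329
open end ply 0.5232281353714305 0.08212414818484906 82.27037 0.017817954
tray-y 0.5983474728253115 0.032110778668092754 107.915344 0.07201957
```

Emit:
drive_tool:
  plan:
    - [0,[0,0,-0.03],0.2]
    - [0,[0,0,-0.02],0]
    - [0,[0,0,-0.0085],0]
    - [0,[0,0,0],0]
    - [0,[0,0,0],0]
    - [0,[0,0,0],0]

```text
time: 6.18
ee_pos: [0.4953, -0.0149, 0.0583]
tcp_rot: [180.0, -0.0, 82.2]
wrist_force: [0.4, 0.1, -0.5]
opening: 0.0115
```

```bash
cat > m.py <<'E'
from h import *
import sys
t=sys.argv[1]
s,p,d=grab('wrist',t)
for k in('time','ee_pos','tcp_rot','wrist_force','opening'): print(k,np.round(s[k],4))
p,P=cloud('wrist',t); z=P[...,2]
a=np.radians(-7.8); ex=np.array([np.cos(a),np.sin(a)]); ey=np.array([-ex[1],ex[0]])
cut=np.zeros(z.shape,bool);cut[95:250,245:300]=1
m=cut&(z>.066)&(z<.085); print('held z',np.nanmedian(z[m]),m.sum())
Q=P[m][:,:2]; print('held +y end',np.percentile(Q@ey,99.8),'ex',np.percentile(Q@ex,[.5,99.5]))
for n,A in {'Lheld':(m,'row',0,120,250)}.items():
    pt,dd,q=edge(P,*A); print(n,pt,deg(dd))
r=(z>.066)&(z<.08); r[:,:305]=0
for n,A in {'tray+y':(r,'col',0,350,500)}.items():
    pt,dd,q=edge(P,*A); print(n,pt@ey,deg(dd),np.median(q[:,2]))
R=P[r&(np.mgrid[:420,:560][0]<160)]; print('tray wall ex min',np.percentile(R[:,:2]@ex,.5),'ey max',np.percentile(R[:,:2]@ey,99.5))
E
python3 m.py wrist5
```

```text
time 6.175
ee_pos [ 0.4953 -0.0149  0.0583]
tcp_rot [ 1.799537e+02 -4.100000e-03  8.220660e+01]
wrist_force [ 0.448   0.104  -0.4639]
opening 0.0115
held z 0.07427410742258854 5638
held +y end 0.1261798471695893 ex [0.48691786 0.49876719]
Lheld [0.49712616 0.04029732] 81.760025
tray+y 0.1249806992326439 -7.744232 0.06789401
tray wall ex min 0.5232688235340769 ey max 0.12511597300440136
```

View pics/wrist5.png

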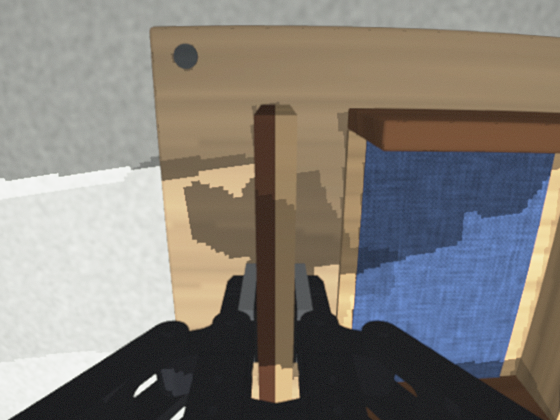

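The held end is at 0.1262 across and the tray side at 0.1250, so I shift -1.1 mm sideways. I also lower it about 1.2 mm and close most of the 24.5 mm gap.

Emit:
drive_tool:
  plan:
    - [0,[0,-0.0011,-0.0012],0.1]
    - [0,[0.0069,-0.001,0],0]
    - [0,[0.0069,-0.001,0],0]
    - [0,[0.006,-0.0008,0],0]
    - [0,[0,0,0],0]
    - [0,[0,0,0],0]

```text
time: 6.98
ee_pos: [0.5147, -0.0189, 0.0565]
tcp_rot: [-180.0, 0.0, 82.3]
wrist_force: [1.2, -0.3, -0.7]
opening: 0.0117
```

```bash
python3 m.py wrist6
```

```text
time 6.975
ee_pos [ 0.5147 -0.0189  0.0565]
tcp_rot [-1.799795e+02  4.000000e-04  8.229820e+01]
wrist_force [ 1.2149 -0.2939 -0.7224]
opening 0.0117
held z 0.07240450547398758 5616
held +y end 0.12486933565876628 ex [0.50662211 0.51846848]
Lheld [0.5164632  0.03631672] 81.898636
tray+y 0.12500688655673287 -7.632519 0.067983665
tray wall ex min 0.5234391338854513 ey max 0.12513962095362965
```

View pics/wrist6.png

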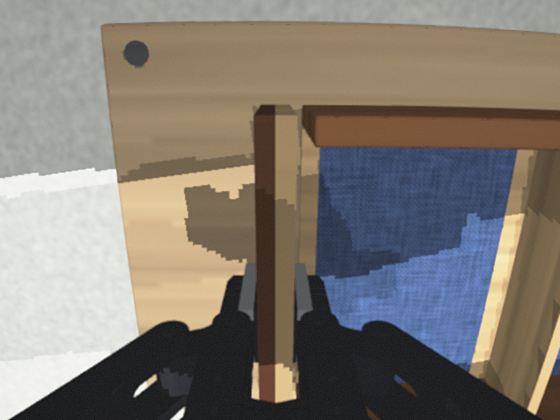

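The ends are flush (0.1249 against 0.1250) with a 5 mm gap. Now I push along the work board's +x, slowly.

Emit:
drive_tool:
  plan:
    - [0,[0.002,-0.0003,0],0]
    - [0,[0.002,-0.0003,0],0]
    - [0,[0.002,-0.0003,0],0]
    - [0,[0.002,-0.0003,0],0]
    - [0,[0.002,-0.0002,0],0]
    - [0,[0.002,-0.0003,0],0]
    - [0,[0.002,-0.0003,0],0]
    - [0,[0.002,-0.0003,0],0]
    - [0,[0,0,0],0]
    - [0,[0,0,0],0]

```text
time: 8.28
ee_pos: [0.5311, -0.0213, 0.0566]
tcp_rot: [180.0, 0.0, 82.3]
wrist_force: [-0.4, 0.7, -0.3]
opening: 0.0115
```

```bash
python3 m.py wrist7
```

```text
time 8.275
ee_pos [ 0.5311 -0.0213  0.0566]
tcp_rot [1.799643e+02 2.900000e-03 8.229680e+01]
wrist_force [-0.4024  0.6739 -0.2671]
opening 0.0115
held z 0.0725052311361195 5706
held +y end 0.1247423838109504 ex [0.52315793 0.53573802]
Lheld [0.53269446 0.03312662] 81.906075
tray+y 0.12494262563615538 -7.6178703 0.06875675
tray wall ex min 0.5376958890691829 ey max 0.12505052494452953
```

View pics/wrist7.png

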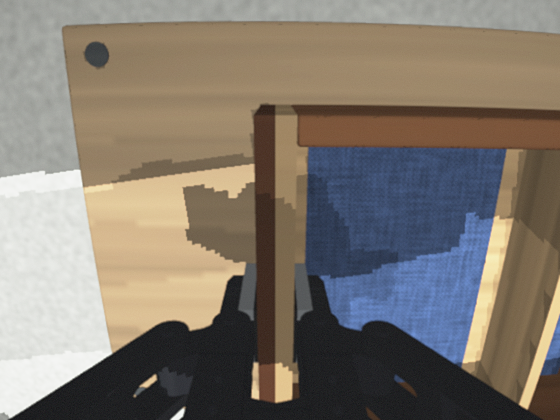

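The joint is closed and flush (corner at wrist (296,107)), and the tray is moving with the board. I'll creep on and watch the force.

Emit:
drive_tool:
  plan:
    - [0,[0.001,-0.0001,0],0]
    - [0,[0.001,-0.0002,0],0]
    - [0,[0.001,-0.0001,0],0]
    - [0,[0.001,-0.0002,0],0]
    - [0,[0,0,0],0]
    - [0,[0,0,0],0]

```text
time: 9.07
ee_pos: [0.5349, -0.0218, 0.0565]
tcp_rot: [180.0, 0.0, 82.3]
wrist_force: [-0.5, 0.7, -0.8]
opening: 0.0116
```

Emit:
drive_tool:
  plan:
    - [0,[0.0005,-0.0001,0],0]
    - [0,[0.0005,0,0],0]
    - [0,[0,0,0],0]
    - [0,[0,0,0],0]

```text
time: 9.57
ee_pos: [0.5358, -0.0219, 0.0566]
tcp_rot: [180.0, 0.0, 82.3]
wrist_force: [-1.5, 0.1, -0.7]
opening: 0.0113
```

```bash
python3 m.py wrist8
```

```text
time 9.575
ee_pos [ 0.5358 -0.0219  0.0566]
tcp_rot [1.799992e+02 3.300000e-03 8.229630e+01]
wrist_force [-1.5348  0.0916 -0.658 ]
opening 0.0113
held z 0.07246370744205503 5721
held +y end 0.12472765358551494 ex [0.52794879 0.54053516]
Lheld [0.5374404  0.03235978] 81.83964
tray+y 0.12492134414717104 -7.644665 0.06855641
tray wall ex min 0.5424634408993014 ey max 0.12502912147894946
```

Emit:
drive_tool:
  plan:
    - [0,[0.0005,-0.0001,0],0]
    - [0,[0,0,0],0]
    - [0,[0,0,0],0]

```text
time: 10.0
ee_pos: [0.5363, -0.022, 0.0566]
tcp_rot: [180.0, 0.0, 82.3]
wrist_force: [-2.0, 0.7, -0.3]
opening: 0.0113
```

Emit:
drive_tool:
  plan:
    - [0,[0.0005,-0.0001,0],0]
    - [0,[0,0,0],0]
    - [0,[0,0,0],0]

```text
time: 10.38
ee_pos: [0.5364, -0.022, 0.0566]
tcp_rot: [-180.0, -0.0, 82.3]
wrist_force: [-4.7, 2.3, 0.9]
opening: 0.0116
```

Emit:
drive_tool:
  plan:
    - [0,[0.0005,-0.0001,0],0]
    - [0,[0,0,0],0]
    - [0,[0,0,0],0]

```text
time: 10.75
ee_pos: [0.5365, -0.022, 0.0566]
tcp_rot: [-179.9, -0.0, 82.3]
wrist_force: [-7.5, 2.0, 3.2]
opening: 0.0115
```

It has reached the fence, at roughly 5.5 N per mm.

Emit:
drive_tool:
  plan:
    - [0,[0.0005,-0.0001,0],0]
    - [0,[0,0,0],0]
    - [0,[0,0,0],0]

```text
time: 11.12
ee_pos: [0.5365, -0.022, 0.0565]
tcp_rot: [-179.8, -0.0, 82.3]
wrist_force: [-11.0, 2.3, 5.2]
opening: 0.0112
```

```bash
python3 m.py wrist9
python3 - <<'E'
from h import *
grab('scene','scene9'); grab('side','side9')
a=cv2.imread('pics/scene9.png')[180:310,200:380]; b=cv2.imread('pics/side9.png')[150:250,220:370]
cv2.imwrite('pics/crop9.png',np.vstack([cv2.resize(a,(415,300),interpolation=2),cv2.resize(b,(415,277),interpolation=2)]))
F=[]
for i in range(8): eyes.camera('wrist'); F.append(monitor.get_obs()['wrist_force'])
print(np.mean(F,0),np.std(F,0))
E
```

```text
time 11.125
ee_pos [ 0.5365 -0.022   0.0565]
tcp_rot [-1.798395e+02 -1.760000e-02  8.231190e+01]
wrist_force [-11.0109   2.2544   5.2466]
opening 0.0112
held z 0.07248354060720028 5713
held +y end 0.12480814147109613 ex [0.52860796 0.54119371]
Lheld [0.53861004 0.03593117] 81.89806
tray+y 0.12497949482332883 -7.6475983 0.068382725
tray wall ex min 0.5431406598245295 ey max 0.12509198509728559
[-10.38501668   2.49856253   4.81755151] [0.63609071 0.45424586 0.61922375]
```

View pics/crop9.png

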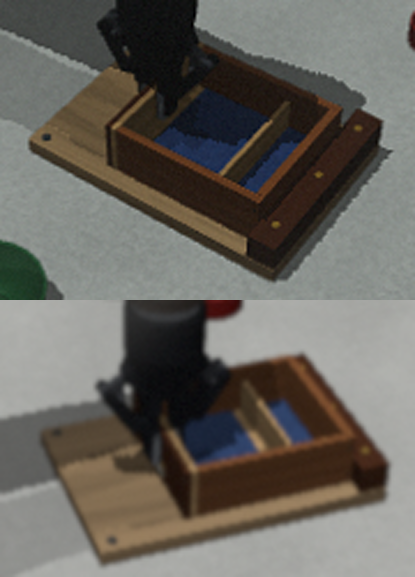

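View pics/wrist9.png

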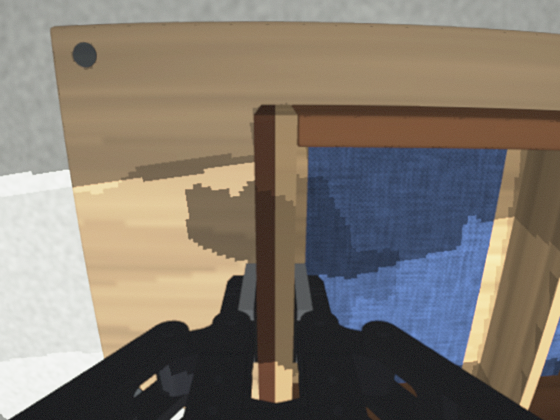

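The joint is shut, the ends are flush, and the tray is against the fence in both outside views. The push is about 10.6 N along the board, so I'll bring it to about 12 N and hold.

Emit:
drive_tool:
  plan:
    - [0,[0.0002,0,0],0]
    - [0,[0,0,0],0]
    - [0,[0,0,0],0]
    - [0,[0,0,0],0]
    - [0,[0,0,0],0]
    - [0,[0,0,0],0]
    - [0,[0,0,0],0]
    - [0,[0,0,0],0]
    - [0,[0,0,0],0]
    - [0,[0,0,0],0]

```text
time: 12.92
ee_pos: [0.5365, -0.022, 0.0565]
tcp_rot: [-179.8, -0.0, 82.3]
wrist_force: [-12.3, 1.4, 6.6]
opening: 0.0113
```

Emit:
drive_tool:
  plan:
    - [0,[0,0,0],0]
    - [0,[0,0,0],0]
    - [0,[0,0,0],0]
    - [0,[0,0,0],0]
    - [0,[0,0,0],0]
    - [0,[0,0,0],0]
    - [0,[0,0,0],0]
    - [0,[0,0,0],0]
    - [0,[0,0,0],0]
    - [0,[0,0,0],0]

```text
time: 14.18
ee_pos: [0.5365, -0.022, 0.0565]
tcp_rot: [-179.8, -0.0, 82.3]
wrist_force: [-11.8, 2.3, 6.4]
opening: 0.0113
```

```bash
python3 m.py wrist10
python3 - <<'E'
from h import *
F=[]
for i in range(12): eyes.camera('wrist'); F.append(monitor.get_obs()['wrist_force'])
print(np.mean(F,0),np.std(F,0))
grab('scene','scene10')
p,P=cloud('scene','scene10'); z=P[...,2]
a=np.radians(-8.07); ex=np.array([np.cos(a),np.sin(a)]); ey=np.array([-ex[1],ex[0]])
X=P[...,:2]@ex; Y=P[...,:2]@ey
# tray far-wall top ex max & fence far edge, in bins across y (same camera)
for lo in np.arange(-.01,.12,.02):
    k=(Y>lo)&(Y<lo+.02)&(X>.6)&(X<.8)
    t=k&(z>.068)&(z<.08); f=k&(z>.043)&(z<.052)
    print(round(lo,2),t.sum(),np.percentile(X[t],98).round(4) if t.sum() else None,f.sum(),np.percentile(X[f&(X>.68)],[2,98]).round(4) if f.sum() else None)
E
```

```text
time 14.175
ee_pos [ 0.5365 -0.022   0.0565]
tcp_rot [-1.798188e+02 -1.340000e-02  8.230980e+01]
wrist_force [-11.8382   2.3074   6.3769]
opening 0.0113
held z 0.0724598278427502 5715
held +y end 0.12477626839485687 ex [0.52860911 0.54119366]
Lheld [0.53766173 0.02915487] 81.898155
tray+y 0.12496011766979642 -7.6889076 0.068410076
tray wall ex min 0.543147566987492 ey max 0.12507285780393518
[-11.90746286   2.61848594   5.64557189] [0.51531003 0.36750222 0.36816584]
-0.01 46 0.7032 111 [0.7014 0.733 ]
0.01 40 0.7029 126 [0.7018 0.7332]
0.03 38 0.7031 114 [0.7013 0.7326]
0.05 35 0.7024 121 [0.7012 0.7332]
0.07 36 0.7028 120 [0.7015 0.7333]
0.09 34 0.703 113 [0.7004 0.7329]
0.11 196 0.7015 165 [0.7013 0.733 ]
```

Over 2.5 s the push stays at 12.2 ± 0.5 N, and the tray meets the fence evenly across its width. Handing in.

```bash
python3 -c "
from h import *
print(job.job_done())"
```

```text
the job is handed in; nothing more can be done
None
```

The end board is fitted on the tray's open end, dark face with the brass label outwards. The tray is pushed home against the fence, and the arm is still holding it there with a steady push. I gripped the board across its thickness with 50 N, set it down behind the tray and pushed along the work board.

These were my last checks, at about 14 s; the hand-in gave no verdict:
- **Push:** the wrist force along the push direction was 12.2 ± 0.5 N, held for over 2.5 s.
- **Flushness:** the ends matched within 0.3 mm at the left (+y) end. The right end was hidden, so I judged it from the matching lengths.
- **Square:** the board was within about 0.5° of the tray and tilted about 0.2°. The tray's far wall lay evenly along the fence, within 2 mm across its width. Edge fits put the tray 0.1–0.45° off the work board.
- **Height:** the lower edge was about 18.2 mm above the table, so it sits on the 18 mm work board.
- **Other objects:** the arm stayed clear of the bowl, vase, hammer and tin on its path. I did not measure their positions again at the end.

**Disagreement:** the wrist also read about 5.6 N upward. The board is probably bearing down on the plywood or rubbing on the tray, so the true force at the joint may differ from 12 N by 1–2 N, still inside 6 to 18 N.

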